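Pack the bench cleaning kit and hold the flask down in its sprung ring

ROBOT

A 6-joint arm with a two-finger parallel gripper is mounted at the origin on the work surface. World frame = base frame: x ahead of the robot, y to its left, z up, the work surface at z = 0. Lengths are in mm, angles in rad, forces in N, time in s.
With the tool pointing down it reaches from about 400 to 925 mm from the base axis. Payload 12.5 kg.
Tool frame: the origin (TCP) lies midway between the tips of the shut fingers; the grasp point (between the pads) lies 19 mm behind it (env.tcp_to_grasp is the distance from the TCP to the grasp point, in mm); z points along the fingers, y is the line along which they close (so a half turn about z gives the same grasp; the last joint's range is limited). The gripper opens to 95 mm and grips with 3 to 60 N. Pads are 20 mm wide; open, the fingers measure 119 mm over their backs; the gripper's body (75 mm by 180 mm) begins 59 mm behind the grasp point.
Start: joints at [-0.106, 0.491, 1.559, -0, 1.092, -0.106], TCP at [625.017, 0.021, 214.661] pointing down, gripper open.
Joint ranges: [-3.1, 3.1], [-0.84, 2.19], [0.05, 2.79], [-1.13, 4.28], [0.06, 2.93], [-2.69, 2.69]. Speed limits (rad/s): [2.22, 2.22, 2.79, 3.14, 3.14, 3.14].

INTERFACE

Orientations are given as [roll, pitch, yaw] about the fixed x, y, z axes, in that order (R = Rz(yaw) Ry(pitch) Rx(roll)).
In Python, from cell import env gives the robot as it stands. The module is installed in compiled form; this text tells all that it offers.
- The arm moves only by the tool step_arm, never from a script. Its argument "plan" is a list that holds one entry, the list of rows, each a list of 5 numbers: the shift along the tool's x, y, z in mm, then the turn about the tool's z in degrees, then the opening, from -1 (shut) to 1 (fully open). A call has 1 to 8 rows; each row is the pose to reach, as a shift and turn from the pose commanded when the call began, along the tool's axes at that moment; what a row does not reach only later rows make up. A row lasts 1/12 s, in which the tool goes at most 41.7 mm and 7.16 degrees, less where a joint would pass 70% of its speed; a pose out of reach is approached as far as the arm can. A call with a gripper value outside its range is refused whole. The fingers move at their own pace and stop on an object; the grip force is fixed at half the most. Time passes only in rows, so rows that repeat a pose let the fingers close. It gives the time, the measured TCP pose, the force, the opening and the grip force at its end, in the units of the state.
- env.state(): the state, without advancing time (a new reading comes with each control period).
- env.read_camera(name): name is "scene" or "side" or "wrist"; returns the picture (400x640x3 uint8, blue, green, red); there is no depth.
- env.get_calibration(name): a dict with "K" (3x3 intrinsics, pixels), "extrinsics" (4x4, takes a point from world to camera coordinates). Camera axes: x right, y up, looking along -z (the intrinsics and any distortion apply to the point x, -y, -z); pixel columns grow to the right and rows downward; lengths in mm; the calibration is good to about 2 mm. A picture is of the moment at which its call begins: read the wrist's pose just before it. get_calibration takes no time and is no camera call; for the wrist camera it gives the pose at the moment of the call.
- env.job_done(): hands the job in; it is judged then, once.
The state is a dict: "t": time; "joints": joint angles; "qvel": joint speeds; "tau": joint torques, N m; "eef_pos": TCP position; "tcp_rot": TCP orientation; "ft_force": force on the tool from outside, world axes, zero at the start; "moment": the same for the moment, N m; "opening": opening from 0.0 (shut) to 1.0 (fully open); "grip_force": force on a finger pad.
Only numpy, scipy, OpenCV 4.12 (cv2) and the standard library are available. Lean on these libraries where they do the work, as an engineer would, in place of code of your own. Each camera call takes 0.05 s, during which the arm holds its last target. There are 200 camera calls.

TASK

Pack the cleaning kit: stand the square tin and the round jar upright side by side on the floor of the narrow bay of the small grey tray and let go of them, then set the round-bellied flask upright in the sprung ring of the tray and press it fully down against the springs. Finish while still holding the flask fully pressed down with the gripper, touching neither tray nor ring, so that a strap can be clipped over it; do not tip the flask over, and leave everything else on the bench where it is.

Things in the scene. Friction and masses are not known exactly. Their poses are not given: they have to be found in the camera images.
- tray: Small grey open tray fixed to the bench, 110 (its x) by 153 (its y), walls 5 thick, rim 40 above the bench, floor 5 thick. Origin: centre of its underside, on the bench; z up. A 5 wide partition of rim height divides it into a narrow packing bay on its -y side (robot's right) and a wider bay with the sprung ring cradle on its +y side. It turns up to about 0.3 rad on the bench.
- bay (a point): Centre of the floor of the narrow packing bay, 5 above the bench; axes as the tray's. The bay is 100 long (x) and 54 wide (y) inside, open above, 35 deep; the two things to pack stand in it side by side along x, in either order (centres about 24 either way from this point).
- ring_top (a point): Centre of the top edge of the steel ring of the cradle, in the wider bay; axes as the tray's; it moves down with the ring. Ring: 66 outside, 48 hole, 9 high, on three springs with guide pins; its top is 50 above the bench when not pressed. The foot of the flask goes into the hole and its round belly rests on the ring's inner edge: the flask's origin is then 12.4 below this point.
- cradle (a joint): How far the ring is pressed down, in m: 0 up, 0.014 at its stop. The springs push up with 5 N at 0, rising evenly to 12 N at 0.014; the flask's own weight (2 to 3.3 N) does not move it. It springs back up when let go.
- tin: Square metal tin with a lid, 44 by 44, 80 high, about 0.16 kg, standing. Origin: centre of its underside; z up, x and y square to its sides.
- jar: Round grey plastic jar with a black screw lid of the same width, 44 across, 80 high, about 0.14 kg, standing. Origin: centre of its underside; z up.
- flask: White plastic flask with a round belly and a straight neck, about 0.25 kg, standing. Origin: centre of its underside; z up along its axis. Foot 34 across, 2 high below the belly; belly a ball of 66 across centred 35 above the origin (it ends at the neck, 64 up); neck with its black cap 30 across all the way from 64 to 126, the top. Grip it by the neck.
- spool: Bystander, to be left alone: grey solder spool standing on its flange, 54 across, 40 high. Origin: centre of its underside.
- nut: Bystander, to be left alone: small plain brass disc, 24 across, 16 high, lying among the things to pack. Origin: centre of its underside.
- screwdriver: Bystander, to be left alone: screwdriver, 170 long, lying on the robot's right of the tray, nearer the robot. Origin: a point on it, on or near the bench.
- brush: Bystander, to be left alone: small brush, 160 long, lying beyond the tray. Origin: a point on it, on or near the bench.
- bottle: Bystander, to be left alone: tall straight white bottle, 60 across, 150 high, on the far right. Origin: centre of its underside.
- collar: Bystander, to be left alone: flat green plastic ring, 84 across, 10 high, at the left edge of the work area. Origin: centre of its underside.
There are look-alikes about, which are no part of the job. What is shaped like the tin but pink or red is not meant.

How it is judged (in metres and radians):
On the way, in this order (a step that is already met when the one before it is completed fails the run):
1. the tin and the jar both stand in the narrow bay, let go (x of tin in the frame of bay between -0.034 and 0.034 m and y of tin in the frame of bay between -0.01 and 0.01 m and z of each of tin, jar in the frame of bay below 0.006 m and angle between each of tin, jar's own z axis and vertical below 0.12 rad and linear speed of each of tin, jar below 0.03 m/s and contact force between each of the fingers, the arm and tin below 0.2 N and x of jar in the frame of bay between -0.034 and 0.034 m and y of jar in the frame of bay between -0.01 and 0.01 m and contact force between each of the fingers, the arm and jar below 0.2 N), for 0.2 s.
2. the flask is in the ring and pressed down by the gripper (value of joint cradle above 0.01 m and horizontal distance between flask and ring_top below 0.006 m and z of flask in the frame of ring_top below -0.006 m and angle between flask's own z axis and vertical below 0.15 rad and linear speed of flask below 0.02 m/s and contact force between the fingers and flask above 3 N and contact force between flask and tray above 5 N and contact force between each of the fingers, the arm and tray below 0.5 N), for 0.3 s.
At the end, for the whole second after the job is handed in: Tin and jar stand in the narrow bay (within 6 mm of its floor, 0.12 rad of upright), untouched, at rest; flask within 6 mm of the ring's axis and 0.15 rad of upright, ring down over 10 mm, gripper pushing the flask over 3 N, flask on the ring over 5 N, robot not touching tray or ring (all of step 1 and all of step 2); the arm keeps its last pose, push and grip.
It fails at once if one of the bystanders is moved by more than 40 mm (distance of any of spool, nut, screwdriver, brush, bottle, collar from where it was at the start of the episode above 0.04 m).
It fails at once if the flask is tipped more than about 40 degrees (angle between flask's own z axis and vertical above 0.7 rad).
It also fails if it takes over 72 s, if anything falls off the work surface, if the arm or the gripper's body presses on something with over 40 N, if the wrist force passes 120 N, or if a joint passes its speed limit or range.

## Working session

There is one attempt and no reset: what is moved stays moved. The work goes in short steps, Python scripts to look and compute and a tool call to move; the robot and the scene stay as the last step left them, time stands still between calls to the robot, and variables do not carry over. Pictures are saved under pics/ and viewed, at most 10 in all, crops included, and the job is handed in when it is done.

Besides the shell and the picture viewer there is one more tool, called after "Request:" by a JSON object that holds its "method" and its "body". step_arm: Moves the arm, as the interface text tells. Its arguments: {"type":"object","properties":{"plan":{"type":"array"}},"required":["plan"]}

```bash
mkdir -p pics; cat > h.py <<'E'
import numpy as np, cv2
from cell import env
def ray(cal,u,v):
    K=np.array(cal["K"]);E=np.array(cal["extrinsics"])
    d=np.linalg.solve(K,[u,v,1.]);d=np.array([d[0],-d[1],-d[2]])
    R=E[:3,:3];return -R.T@E[:3,3],R.T@d
def onz(cal,u,v,z):
    o,d=ray(cal,u,v);return o+d*(z-o[2])/d[2]
def proj(cal,p):
    K=np.array(cal["K"]);E=np.array(cal["extrinsics"])
    c=E[:3,:3]@np.array(p,float)+E[:3,3];q=K@[c[0],-c[1],-c[2]];return q[:2]/q[2]
E
python3 - <<'E'
from h import *
for n in("scene","side"):
    im=env.read_camera(n);cv2.imwrite(f"pics/{n}0.png",im)
    c=env.get_calibration(n);print(n,{k:np.round(v,3).tolist() for k,v in c.items() if k!='x'} )
s=env.state();print(s)
E
```

```text
scene {'K': [[382.786, 0.0, 318.387], [0.0, 382.786, 198.986], [0.0, 0.0, 1.0]], 'extrinsics': [[-0.392, 0.92, 0.011, 200.799], [-0.604, -0.267, 0.751, 279.452], [0.694, 0.288, 0.66, -1500.145], [0.0, 0.0, 0.0, 1.0]]}
side {'K': [[487.275, 0.0, 318.304], [0.0, 487.275, 204.562], [0.0, 0.0, 1.0]], 'extrinsics': [[-0.986, -0.167, -0.0, 586.694], [0.122, -0.722, 0.681, -93.246], [-0.114, 0.671, 0.733, -1231.334], [0.0, 0.0, 0.0, 1.0]]}
{'t': 0.1, 'joints': array([-1.05651121e-01,  4.91486531e-01,  1.55940611e+00, -3.26199836e-05,
        1.09169780e+00, -1.05598175e-01]), 'qvel': array([ 0.00064462, -0.00290221, -0.00204396, -0.00053587,  0.00064526,
        0.00057675]), 'tau': array([ 2.47082615e-03, -6.13621187e+01, -2.58604574e+01,  6.93451893e-02,
        4.70101309e-02, -2.07912552e-05]), 'eef_pos': array([6.24776001e+02, 6.61279856e-03, 2.14122042e+02]), 'tcp_rot': array([-3.14059737e+00, -7.63985337e-05,  1.57075839e+00]), 'ft_force': array([ 0.51711923, -0.63949398, -0.32960054]), 'moment': array([ 6.91222099e-05, -3.77064105e-02, -4.29222405e-02]), 'grip_force': 0.0, 'opening': 0.9994919739091752}
```

View pics/scene0.png

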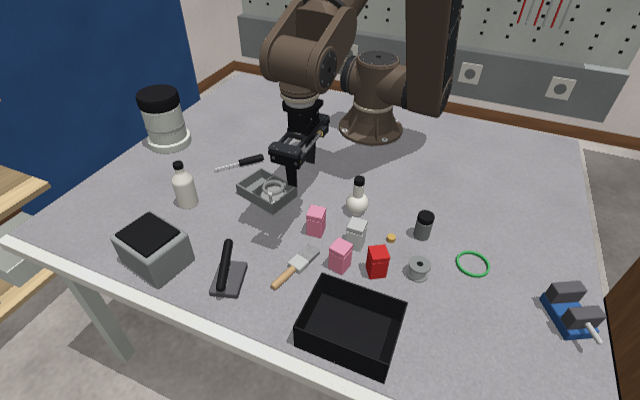

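View pics/side0.png

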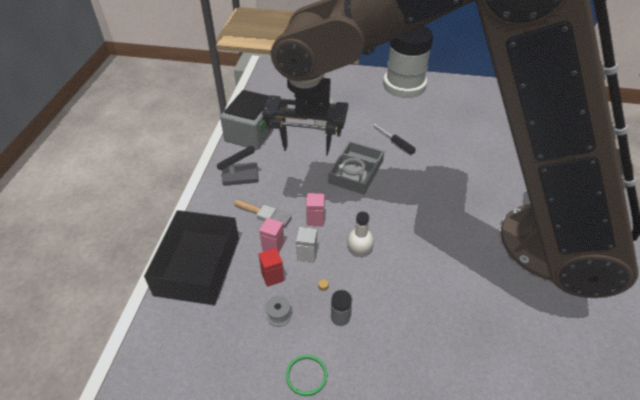

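Scene view: tray (267,190), tin (357,232), jar (424,225), flask (357,197), nut (391,238), pink and red look-alikes at (316,220), (340,255), (377,262). Side view: tin (307,244), jar (341,307), flask (361,235), tray (356,168). I'll enlarge both and take a wrist picture.

```bash
python3 - <<'E'
from h import *
a=cv2.imread("pics/scene0.png")[160:290,230:440];b=cv2.imread("pics/side0.png")[140:325,250:390]
a=cv2.resize(a,None,fx=3.8,fy=3.8,interpolation=cv2.INTER_CUBIC)
b=cv2.resize(b,None,fx=3.2,fy=3.2,interpolation=cv2.INTER_CUBIC)
cv2.imwrite("pics/a.png",a);cv2.imwrite("pics/b.png",b);print(a.shape,b.shape)
w=env.read_camera("wrist");cv2.imwrite("pics/w0.png",w)
S=env.get_calibration("scene");D=env.get_calibration("side")
for n,p,q,z in[("tin top",(357,226),(307,235),80),("jar top",(426,216),(341,298),80),("flask top",(359,181),(363,217),126),("tray",(267,186),(357,163),40),("nut",(391,237),(323,283),16),("spool",(420,262),(278,303),40),("red",(378,252),(270,258),80),("pink1",(316,212),(315,200),80),("pink2",(341,246),(272,231),80)]:
    print(n,onz(S,*p,z).round(0),onz(D,*q,z).round(0))
E
```

```text
(494, 798, 3) (592, 448, 3)
tin top [611. 149.  80.] [597. 146.  80.]
jar top [503. 304.  80.] [495. 303.  80.]
flask top [490. 110. 126.] [472. 109. 126.]
tray [ 521. -166.   40.] [ 513. -167.   40.]
nut [552. 231.  16.] [545. 230.  16.]
spool [628. 322.  40.] [631. 313.  40.]
red [674. 223.  80.] [667. 226.  80.]
pink1 [606.  32.  80.] [598.  32.  80.]
pink2 [692. 135.  80.] [681. 148.  80.]
```

View pics/a.png

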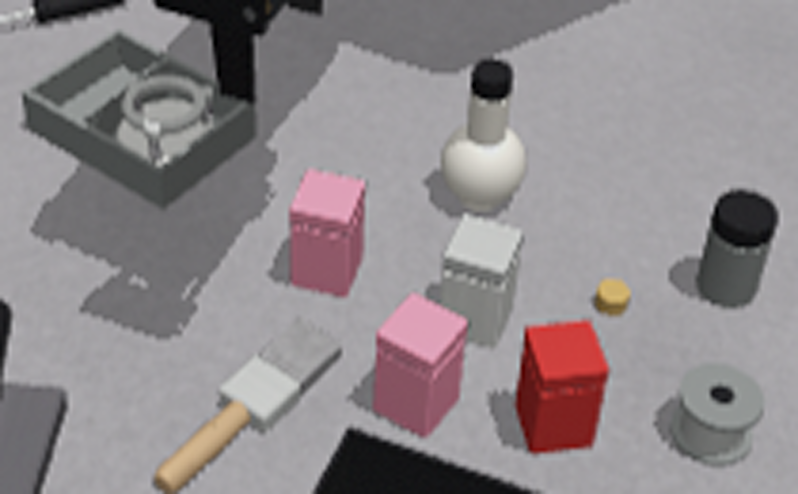

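View pics/b.png

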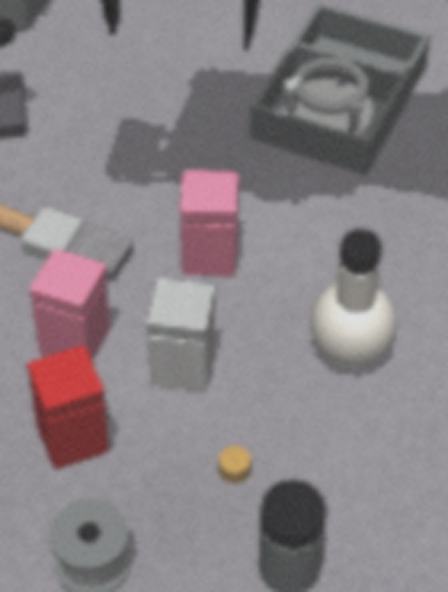

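View pics/w0.png

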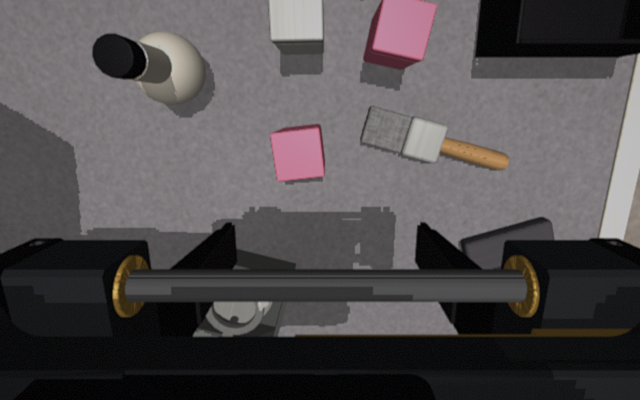

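Enlarged scene crop: tin lid corners ≈ (460,217),(523,233),(505,270),(445,252), jar lid centre ≈ (744,216), cap ≈ (492,75). Enlarged side crop: tin lid corners ≈ (157,280),(215,285),(210,328),(150,322), jar lid ≈ (293,512), cap ≈ (361,248), ring ≈ (332,85). The wrist picture shows the flask at left, the tin at (297,20), and the tray mostly hidden behind the gripper.

```bash
python3 - <<'E'
from h import *
S=env.get_calibration("scene");D=env.get_calibration("side")
A=lambda p:(p[0]/3.8+230-.37,p[1]/3.8+160-.37); B=lambda p:(p[0]/3.2+250-.34,p[1]/3.2+140-.34)
def tri(p,q):
    o1,d1=ray(S,*A(p));o2,d2=ray(D,*B(q));d1/=np.linalg.norm(d1);d2/=np.linalg.norm(d2)
    t=np.linalg.lstsq(np.c_[d1,-d2],o2-o1,rcond=None)[0];a=o1+t[0]*d1;b=o2+t[1]*d2
    return ((a+b)/2).round(1),round(np.linalg.norm(a-b),1)
def rect(n,ps,qs,z):
    for f,c,P in((A,S,ps),(B,D,qs)):
        w=np.array([onz(c,*f(p),z)[:2] for p in P]);e=np.diff(np.r_[w,w[:1]],axis=0)
        print(n,w.mean(0).round(1),np.linalg.norm(e,axis=1).round(0),np.degrees(np.arctan2(e[:,1],e[:,0])).round(0),w.round(0).tolist())
rect("tin",[(460,217),(523,233),(505,270),(445,252)],[(157,280),(215,285),(210,328),(150,322)],80)
rect("pink2",[(412,297),(468,325),(436,362),(378,333)],[(54,253),(108,267),(90,304),(33,293)],80)
# tray: scene far-left.. order by image
rect("tray",[(118,35),(256,103),(163,175),(24,95)],[(322,9),(429,40),(368,142),(256,112)],40)
print("jar",tri((744,216),(293,512)),"flask",tri((492,75),(361,248)),"ring",tri((166,98),(332,82)))
for z in(80,):print(onz(S,*A((744,216)),z),onz(D,*B((293,512)),z))
E
```

```text
tin [603.  145.4] [45. 38. 42. 36.] [  93.   -1.  -90. -177.] [[586.0, 123.0], [583.0, 167.0], [621.0, 167.0], [622.0, 125.0]]
tin [597.8 144.9] [43. 41. 44. 40.] [-177.   95.    2.  -86.] [[621.0, 126.0], [578.0, 124.0], [574.0, 164.0], [618.0, 166.0]]
pink2 [692.1 135.5] [42. 38. 43. 39.] [  79.  -12. -100.  167.] [[669.0, 119.0], [678.0, 160.0], [715.0, 152.0], [707.0, 110.0]]
pink2 [684.  135.7] [44. 38. 44. 41.] [171.  82.  -4. -98.] [[703.0, 113.0], [660.0, 120.0], [665.0, 157.0], [709.0, 154.0]]
tray [ 521.5 -168. ] [149. 109. 152. 104.] [  77.  -15. -105.  164.] [[453.0, -226.0], [487.0, -81.0], [592.0, -109.0], [553.0, -255.0]]
tray [ 512.2 -167.6] [104. 145. 101. 151.] [ 165.   74.  -12. -105.] [[542.0, -252.0], [442.0, -225.0], [483.0, -86.0], [581.0, -107.0]]
jar (array([495. , 302.1,  71.6]), np.float64(1.4)) flask (array([473.9, 104.7, 119.2]), np.float64(1.3)) ring (array([ 520.9, -143.9,   50.1]), np.float64(0.7))
[505.05463707 302.91321637  80.        ] [494.25984    306.56726801  80.        ]
```

Request:
{"method": "step_arm", "body": {"plan": [[[145, -115, 0, 57, 1], [145, -115, 0, 57, 1], [145, -115, 0, 57, 1], [145, -115, 0, 57, 1], [145, -115, 0, 57, 1], [145, -115, 0, 57, 1], [145, -115, 0, 57, 1], [145, -115, 0, 57, 1]]]}}

```text
t: 0.82
eef_pos: [509.6, 145.5, 214.7]
tcp_rot: [3.142, -0.0, 0.571]
ft_force: [0.5, -0.1, -0.3]
opening: 1.003
grip_force: 0.0
```

Request:
{"method": "step_arm", "body": {"plan": [[[0, 0, 0, 33, 1], [0, 0, 0, 33, 1], [0, 0, 0, 33, 1], [0, 0, 0, 33, 1], [0, 0, 0, 33, 1], [0, 0, 0, 33, 1]]]}}

```text
t: 1.32
eef_pos: [509.9, 145.0, 214.5]
tcp_rot: [3.142, 0.0, -0.003]
ft_force: [-0.0, 0.5, 0.5]
opening: 1.001
grip_force: 0.0
```

```bash
python3 - <<'E'
from h import *
print(env.get_calibration("wrist"));im=env.read_camera("wrist");cv2.imwrite("pics/w1.png",im);s=env.state();print(s["eef_pos"],s["tcp_rot"],s["joints"],s["t"])
E
```

```text
{'K': array([[344.11316706,   0.        , 325.56161007],
       [  0.        , 344.11316706, 195.20967563],
       [  0.        ,   0.        ,   1.        ]]), 'extrinsics': array([[-4.59203715e-03, -9.99989452e-01,  9.22629492e-05,
         1.46406167e+02],
       [ 9.68214152e-01, -4.46919587e-03, -2.50082750e-01,
        -4.64858482e+02],
       [ 2.50080525e-01, -1.05905899e-03,  9.68224462e-01,
        -5.17925870e+02],
       [ 0.00000000e+00,  0.00000000e+00,  0.00000000e+00,
         1.00000000e+00]])}
[509.945263   145.01691072 214.52616783] [3.14153139e+00 1.81224411e-04 1.58580886e-03] [ 1.52457013e-01  3.56879093e-01  1.79031557e+00 -3.97465471e-05
  9.94586365e-01  1.72168918e+00] 1.3667
```

View pics/w1.png

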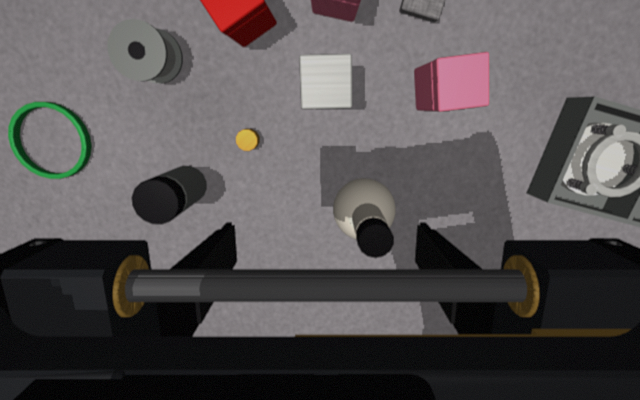

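Wrist view: tin lid seen from above, ≈ (302–352, 54–108); jar lid ≈ (158,200); flask cap ≈ (375,238) with belly at (364,210); nut at (247,139); tray at right.

```bash
python3 - <<'E'
from h import *
c=env.get_calibration("wrist");im=cv2.imread("pics/w1.png")
print("cam",ray(c,0,0)[0].round(0))
g=cv2.cvtColor(im,cv2.COLOR_BGR2GRAY)
m=np.uint8((g>165)*255);m[:, :280]=0;m[:,380:]=0;m[:40]=0;m[140:]=0
k=max(cv2.findContours(m,0,2)[0],key=cv2.contourArea)
r=cv2.minAreaRect(k);bp=cv2.boxPoints(r);print(r)
w=np.array([onz(c,*p,80)[:2] for p in bp]);print("tin",w.mean(0),w.round(1).tolist(),np.linalg.norm(w-np.roll(w,1,0),axis=1))
for n,(x0,y0,x1,y1),z in(("jar",(120,165,185,235),80),("cap",(345,210,405,262),126)):
    m=np.zeros_like(g);m[y0:y1,x0:x1]=(g[y0:y1,x0:x1]<32)*255
    k=max(cv2.findContours(m,0,2)[0],key=cv2.contourArea);(u,v),rad=cv2.minEnclosingCircle(k)
    e=cv2.fitEllipse(k);print(n,(u,v),rad,e,onz(c,u,v,z),2*rad*(np.linalg.norm(ray(c,u,v)[0]-onz(c,u,v,z)))/344)
E
```

```text
cam [580. 144. 385.]
((325.0, 81.0), (52.0, 50.0), 90.0)
tin [600.61449811 144.58698946] [[621.5, 165.3], [621.5, 123.9], [579.7, 123.1], [579.7, 166.1]] [41.75836704 41.44350988 41.75823579 42.9603829 ]
jar (158.59803771972656, 199.5) 25.99066925048828 ((158.7210693359375, 199.40570068359375), (44.49532699584961, 51.5457763671875), 82.61593627929688) [497.33006441 297.51085231  80.        ] 53.11810031360007
cap (374.5, 237.0) 19.137758255004883 ((374.2326354980469, 237.24790954589844), (34.21355438232422, 38.22569274902344), 151.60569763183594) [478.68843347 104.75827256 126.        ] 31.287094991325752
```

Request:
{"method": "step_arm", "body": {"plan": [[[90, 0, 0, 0, 1], [90, 0, 40, 0, 1], [90, 0, 80, 0, 1], [90, 0, 120, 0, 1], [90, 0, 150, 0, 1], [90, 0, 164, 0, 1], [90, 0, 164, 0, 1], [90, 0, 164, 0, 1]]]}}

```text
t: 2.03
eef_pos: [600.0, 145.0, 50.3]
tcp_rot: [3.141, 0.001, 0.002]
ft_force: [0.1, 1.1, 0.5]
opening: 0.997
grip_force: 0.0
```

Request:
{"method": "step_arm", "body": {"plan": [[[0, 0, 0, 0, -1], [0, 0, 0, 0, -1], [0, 0, 0, 0, -1], [0, 0, 0, 0, -1], [0, 0, 0, 0, -1], [0, 0, 0, 0, -1], [0, 0, 0, 0, -1], [0, 0, 0, 0, -1]]]}}

```text
t: 2.7
eef_pos: [600.0, 145.0, 50.8]
tcp_rot: [-3.142, -0.0, 0.0]
ft_force: [0.6, 0.8, 0.4]
opening: 0.494
grip_force: 0.0
```

Request:
{"method": "step_arm", "body": {"plan": [[[0, 0, 0, 0, -1], [0, 0, 0, 0, -1], [0, 0, -5, 0, -1], [0, 0, -40, 0, -1], [0, 0, -80, 0, -1], [0, 0, -120, 0, -1], [0, 0, -150, 0, -1]]]}}

```text
t: 3.28
eef_pos: [600.2, 145.1, 204.0]
tcp_rot: [-3.141, -0.002, 0.0]
ft_force: [0.2, 1.2, -1.5]
opening: 0.464
grip_force: 29.9
```

Request:
{"method": "step_arm", "body": {"plan": [[[-20, 30, 0, 0, -1], [-40, 68, 0, 0, -1], [-60, 100, 0, 0, -1], [-80, 135, 0, 0, -1], [-100, 170, 0, 0, -1], [-120, 200, 0, 5, -1], [-140, 230, 0, 10, -1], [-155, 260, 0, 15, -1]]]}}

```text
t: 3.95
eef_pos: [443.2, -116.0, 200.9]
tcp_rot: [-3.142, 0.0, -0.266]
ft_force: [1.2, -1.1, -1.7]
opening: 0.463
grip_force: 29.9
```

Request:
{"method": "step_arm", "body": {"plan": [[[-28, 22, 0, 0, -1], [-28, 22, 0, 0, -1], [-28, 22, 0, 0, -1], [-28, 22, 0, 0, -1]]]}}

```text
t: 4.28
eef_pos: [412.6, -129.1, 201.0]
tcp_rot: [3.142, -0.001, -0.262]
ft_force: [0.0, 0.1, -1.6]
opening: 0.463
grip_force: 29.9
```

```bash
python3 - <<'E'
from h import *
import pickle
c=env.get_calibration("wrist");im=env.read_camera("wrist");cv2.imwrite("pics/w2.png",im);pickle.dump(c,open("w2.pkl","wb"))
s=env.state();print(s["eef_pos"],s["tcp_rot"],s["t"],s["opening"],s["grip_force"])
E
```

```text
[ 412.92632983 -128.80579443  200.9051491 ] [ 3.14156272e+00 -8.68625409e-04 -2.61350718e-01] 4.3333 0.4633267332573816 29.88276645541191
```

View pics/w2.png

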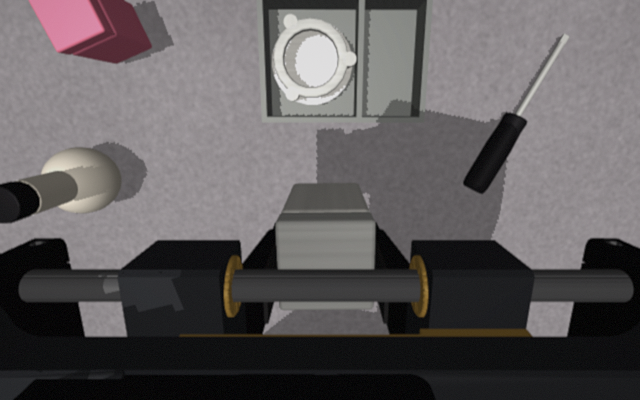

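The wrist view shows the tin held squarely, and the tray ahead: near rim from (264,119) to (420,117), partition at x≈360, ring centre ≈ (313,61), spotlight-white base inside the ring.

```bash
python3 - <<'E'
from h import *
import pickle
c=pickle.load(open("w2.pkl","rb"));im=cv2.imread("pics/w2.png");g=cv2.cvtColor(im,cv2.COLOR_BGR2GRAY)
for r in(20,50,85,105):print(r,g[r,258:276].tolist(),g[r,350:370].tolist(),g[r,410:434].tolist())
for x in(300,330,385,405):print(x,g[108:128,x].tolist())
cv2.imwrite("pics/c.png",cv2.resize(im[0:130,250:440],None,fx=4,fy=4,interpolation=cv2.INTER_CUBIC))
yaw=-.2614;R=np.array([[np.cos(yaw),-np.sin(yaw)],[np.sin(yaw),np.cos(yaw)]])
for n,p,z in(("L",(264,119),40),("R",(420,117),40),("ring",(313,61),50),("part",(360,30),40),("partnear",(358,115),40)):
    w=onz(c,*p,z);print(n,w.round(1),(R.T@(w[:2]-[517,-168])).round(1))
E
```

```text
20 [144, 145, 146, 149, 140, 83, 42, 40, 41, 38, 53, 85, 93, 91, 92, 91, 92, 91] [141, 141, 142, 145, 138, 104, 59, 49, 91, 135, 146, 141, 142, 139, 114, 94, 92, 93, 92, 99] [136, 135, 135, 136, 139, 130, 87, 53, 47, 50, 49, 50, 48, 48, 50, 83, 127, 136, 133, 133, 134, 134, 135, 138]
50 [144, 150, 152, 151, 155, 146, 92, 45, 39, 41, 41, 50, 81, 88, 105, 151, 179, 205] [145, 110, 94, 103, 118, 77, 46, 79, 136, 149, 146, 146, 143, 124, 100, 93, 95, 94, 104, 138] [138, 140, 141, 134, 95, 58, 49, 49, 51, 51, 48, 47, 48, 85, 130, 140, 137, 135, 135, 142, 145, 149, 146, 143]
85 [142, 145, 151, 156, 159, 160, 155, 121, 67, 40, 41, 40, 47, 71, 90, 93, 92, 92] [146, 150, 152, 144, 91, 48, 71, 129, 149, 150, 150, 147, 128, 103, 94, 96, 94, 103, 130, 145] [143, 135, 92, 55, 48, 49, 51, 51, 49, 45, 57, 108, 137, 141, 138, 138, 138, 141, 142, 142, 144, 145, 146, 146]
105 [147, 146, 148, 155, 158, 159, 161, 153, 110, 58, 42, 42, 42, 52, 82, 91, 93, 92] [151, 152, 148, 123, 71, 50, 93, 141, 151, 150, 149, 143, 111, 94, 95, 95, 106, 139, 149, 147] [91, 59, 41, 46, 51, 50, 50, 50, 45, 72, 128, 141, 140, 139, 139, 141, 145, 147, 149, 148, 146, 144, 144, 144]
300 [156, 157, 157, 155, 157, 157, 142, 100, 93, 132, 153, 156, 157, 154, 154, 149, 148, 147, 146, 146]
330 [153, 152, 153, 153, 153, 153, 137, 98, 90, 125, 151, 154, 152, 151, 149, 148, 146, 143, 143, 143]
385 [140, 130, 113, 101, 102, 97, 95, 87, 74, 80, 94, 97, 97, 97, 96, 99, 98, 98, 98, 98]
405 [93, 95, 95, 95, 95, 94, 94, 88, 75, 80, 92, 96, 95, 94, 95, 95, 94, 96, 96, 99]
L [484.7 -89.3  40. ] [-51.5  67.7]
R [ 448.3 -231.5   40. ] [-50.  -79.1]
ring [ 520.8 -147.7   50. ] [-1.5 20.6]
part [ 536.1 -194.8   40. ] [ 25.4 -21. ]
partnear [ 465.3 -175.7   40. ] [-48.  -20.8]
```

View pics/c.png

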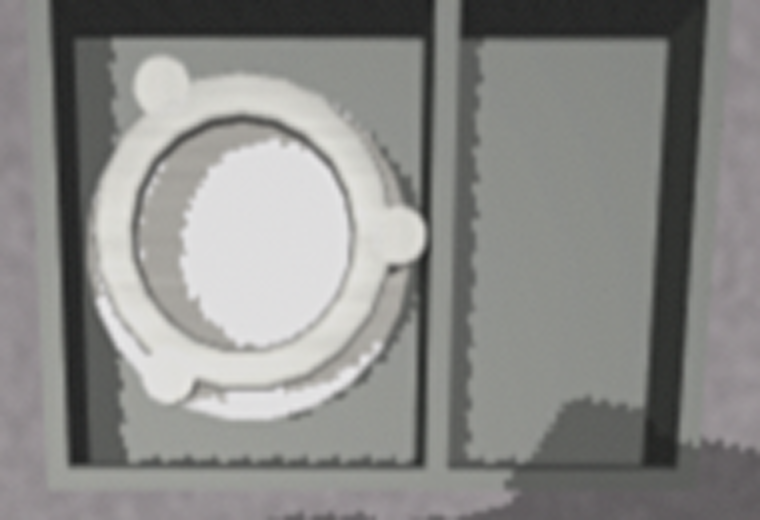

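The crop shows the rim clearly: near inner edge y≈466, bay between x≈448 and x≈680 there, wide bay between 69 and 425, ring centre ≈ (241,231).

```bash
python3 - <<'E'
from h import *
import pickle
c=pickle.load(open("w2.pkl","rb"));P=lambda x,y,z:onz(c,250+x/4-.37,y/4-.37,z)[:2]
# rim points with tray coords (only y known for side edges, only x known for near edge)
pts=[(448,466,-50,-17.5),(680,466,-50,-71.5),(69,466,-50,71.5),(425,466,-50,-12.5),(462,2,None,-17.5),(434,2,None,-12.5),(706,2,None,-71.5),(50,2,None,71.5),(250,488,-55,None)]
W=[P(x,y,40) for x,y,_,_ in pts]
from scipy.optimize import least_squares
def f(p):
    R=np.array([[np.cos(p[2]),-np.sin(p[2])],[np.sin(p[2]),np.cos(p[2])]]);r=[]
    for w,(x,y,a,b) in zip(W,pts):
        q=R.T@(w-p[:2]); r+=[q[0]-a] if a is not None else []; r+=[q[1]-b] if b is not None else []
    return r
s=least_squares(f,[517,-168,-.26]);print(s.x,np.round(s.fun,1))
p=s.x;R=np.array([[np.cos(p[2]),-np.sin(p[2])],[np.sin(p[2]),np.cos(p[2])]])
print("ring seen",P(241,231,50),"expected",p[:2]+R@[0,29.5])
for x in(-25,0,25):print("bay",x,p[:2]+R@[x,-44.5])
e=env.state();E=e["eef_pos"];t=e["tcp_rot"][2];ax=np.array([np.cos(t),np.sin(t)]);ay=np.array([np.sin(t),-np.cos(t)])
for x in(-25,25):
    d=p[:2]+R@[x,-44.5]-E[:2];print("tool shift",x,ax@d,ay@d)
E
```

```text
[ 5.16198790e+02 -1.74761713e+02 -2.62204403e-01] [-0.  -0.  -0.1 -0.5  0.1  0.1 -0.   0.4 -0.6  0.5  0.4 -0.1 -0. ]
ring seen [ 524.4238327  -145.84547856] expected [ 523.84549157 -146.26999604]
bay -25 [ 480.51841089 -211.26048826]
bay 0 [ 504.66393392 -217.74074422]
bay 25 [ 528.80945696 -224.22100018]
tool shift -25 86.60188790404429 62.18986225652812
tool shift 25 136.60186968461392 62.23254647736858
```

Request:
{"method": "step_arm", "body": {"plan": [[[40, 20, 0, 0, -1], [75, 40, 0, 0, -1], [110, 60, 0, 0, -1], [137, 62, 0, 0, -1], [137, 62, 30, 0, -1], [137, 62, 60, 0, -1], [137, 62, 90, 0, -1], [137, 62, 110, 0, -1]]]}}

```text
t: 5.0
eef_pos: [528.8, -223.0, 87.7]
tcp_rot: [-3.141, 0.002, -0.26]
ft_force: [0.2, 0.2, -2.1]
opening: 0.461
grip_force: 29.9
```

Request:
{"method": "step_arm", "body": {"plan": [[[0, 0, 12, 0, -1], [0, 0, 22, 0, -1], [0, 0, 30, 0, -1], [0, 0, 34, 0, -1], [0, 0, 34, 0, -1], [0, 0, 34, 0, -1]]]}}

```text
t: 5.5
eef_pos: [529.0, -224.3, 57.1]
tcp_rot: [3.141, -0.001, -0.262]
ft_force: [-0.6, -0.9, -0.9]
opening: 0.46
grip_force: 29.9
```

Request:
{"method": "step_arm", "body": {"plan": [[[0, 0, 0, 0, 0.3], [0, 0, 0, 0, 0.3], [0, 0, 0, 0, 0.3], [0, 0, 0, 0, 0.3], [0, 0, -20, 0, 0.3], [0, 0, -60, 0, 0.3], [0, 0, -100, 0, 0.3], [0, 0, -140, 0, 0.6]]]}}

```text
t: 6.17
eef_pos: [528.2, -224.1, 198.4]
tcp_rot: [-3.141, 0.001, -0.262]
ft_force: [0.8, -0.4, -0.4]
opening: 0.682
grip_force: 0.0
```

Request:
{"method": "step_arm", "body": {"plan": [[[-13, -39, 0, 0, 1], [-26, -78, 0, 0, 1], [-39, -117, 0, 0, 1], [-52, -156, 0, 0, 1], [-65, -195, 0, 0, 1], [-78, -234, 0, 0, 1], [-91, -273, 0, 0, 1], [-104, -312, 0, 0, 1]]]}}

```text
t: 6.83
eef_pos: [508.3, 105.9, 197.0]
tcp_rot: [-3.141, -0.001, -0.262]
ft_force: [0.9, 0.3, 0.1]
opening: 1.0
grip_force: 0.0
```

Request:
{"method": "step_arm", "body": {"plan": [[[-13, -39, 0, 0, 1], [-26, -78, 0, 0, 1], [-39, -117, 0, 0, 1], [-52, -156, 0, 0, 1], [-62, -188, 0, 0, 1], [-62, -188, 0, 0, 1], [-62, -188, 0, 0, 1], [-62, -188, 0, 0, 1]]]}}

```text
t: 7.5
eef_pos: [497.4, 301.2, 196.6]
tcp_rot: [3.141, 0.0, -0.261]
ft_force: [-0.4, -0.4, -0.0]
opening: 0.998
grip_force: 0.0
```

```bash
python3 - <<'E'
from h import *
for n in("scene","side"):
    c=env.get_calibration(n);im=env.read_camera(n);cv2.imwrite(f"pics/{n}1.png",im)
E
python3 - <<'E'
import cv2,numpy as np
a=cv2.imread("pics/scene1.png")[150:250,225:345];b=cv2.imread("pics/side1.png")[120:220,300:420]
cv2.imwrite("pics/ab1.png",cv2.resize(np.hstack([a,b]),None,fx=3.3,fy=3.3,interpolation=cv2.INTER_CUBIC))
E
```

```text
(no output)
```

View pics/ab1.png

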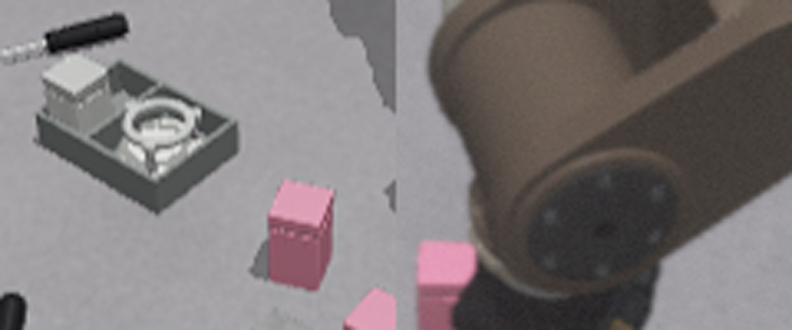

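The scene view shows the tin upright in the far end of the narrow bay; the side view is blocked by the arm. Now the jar.

Request:
{"method": "step_arm", "body": {"plan": [[[1, 0, 40, 0, 1], [1, 0, 80, 0, 1], [1, 0, 115, 0, 1], [1, 0, 138, 0, 1], [1, 0, 146, 0, 1], [1, 0, 146, 0, 1], [1, 0, 146, 0, -1], [1, 0, 146, 0, -1]]]}}

```text
t: 8.27
eef_pos: [499.6, 301.4, 52.4]
tcp_rot: [-3.14, -0.002, -0.262]
ft_force: [-0.8, 0.1, -0.1]
opening: 0.913
grip_force: 0.0
```

Request:
{"method": "step_arm", "body": {"plan": [[[0, 0, 0, 0, -1], [0, 0, 0, 0, -1], [0, 0, 0, 0, -1], [0, 0, 0, 0, -1], [0, 0, 0, 0, -1], [0, 0, 0, 0, -1], [0, 0, 0, 0, -1], [0, 0, 0, 0, -1]]]}}

```text
t: 8.93
eef_pos: [498.6, 301.4, 50.7]
tcp_rot: [-3.142, -0.0, -0.262]
ft_force: [-0.5, -0.7, 1.2]
opening: 0.455
grip_force: 30.0
```

Request:
{"method": "step_arm", "body": {"plan": [[[0, 0, 0, 0, -1], [0, 0, -5, 0, -1], [0, 0, -40, 0, -1], [0, 0, -80, 0, -1], [0, 0, -120, 0, -1], [0, 0, -150, 0, -1], [0, 0, -150, 0, -1]]]}}

```text
t: 9.52
eef_pos: [500.4, 302.3, 207.1]
tcp_rot: [-3.136, -0.007, -0.262]
ft_force: [0.8, 0.8, -0.9]
opening: 0.459
grip_force: 30.0
```

```bash
python3 - <<'E'
from h import *
s=env.state();E=s["eef_pos"];t=s["tcp_rot"][2];ax=np.array([np.cos(t),np.sin(t)]);ay=np.array([np.sin(t),-np.cos(t)])
print(E,t,s["opening"],s["grip_force"])
for p in((413,-129),(480.5,-211.3)):
    d=np.array(p)-E[:2];print(ax@d,ay@d)
c=env.get_calibration("wrist");im=env.read_camera("wrist");cv2.imwrite("pics/w3.png",im)
E
```

```text
[500.40382718 302.26107631 207.05967925] -0.26168047891597856 0.45917757087444006 29.995441362261772
27.14074242694579 439.19121694553667
113.63416712965491 501.22691217978695
```

View pics/w3.png

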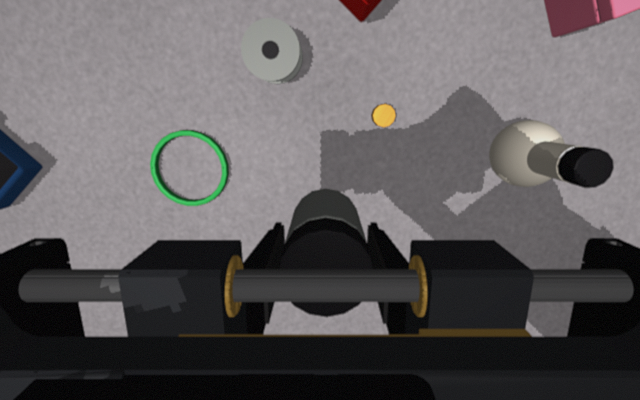

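The jar is held upright and centred, lid from row ≈219 to ≈316 at column 326; nut (384,115), spool and collar are undisturbed.

```bash
python3 - <<'E'
from h import *
s=env.state();E=s["eef_pos"];t=s["tcp_rot"][2];ax=np.array([np.cos(t),np.sin(t)]);ay=np.array([np.sin(t),-np.cos(t)])
print(E,s["tcp_rot"])
c=env.get_calibration("wrist");im=cv2.imread("pics/w3.png");print(im[205:235,326].mean(1).round().tolist(),im[300:325,326].mean(1).round().tolist())
for r in(219,316):
    w=onz(c,326,r,E[2]+29.3)[:2]-E[:2];print(r,ax@w,ay@w)
for p in((413,-129),(480.5,-211.3)):
    d=np.array(p)-E[:2];print(ax@d,ay@d)
E
```

```text
[499.45053025 301.76916391 203.82329349] [-3.13798557 -0.0044739  -0.26172374]
[47.0, 50.0, 47.0, 47.0, 48.0, 49.0, 50.0, 49.0, 50.0, 52.0, 64.0, 76.0, 67.0, 29.0, 9.0, 9.0, 12.0, 9.0, 12.0, 8.0, 10.0, 10.0, 8.0, 11.0, 14.0, 19.0, 25.0, 28.0, 23.0, 23.0] [57.0, 51.0, 32.0, 19.0, 19.0, 19.0, 22.0, 20.0, 16.0, 20.0, 19.0, 22.0, 20.0, 19.0, 16.0, 24.0, 67.0, 120.0, 151.0, 155.0, 155.0, 154.0, 154.0, 152.0, 147.0]
219 23.29161743808029 1.1024938616758384
316 -24.201798230687125 1.064022464834668
27.953295534759402 438.46822008571337
114.44940400258649 500.5001733027602
```

Request:
{"method": "step_arm", "body": {"plan": [[[9, 39, 0, 0, -1], [18, 78, 0, 0, -1], [27, 117, 0, 0, -1], [36, 156, 0, 0, -1], [45, 195, 0, 0, -1], [54, 234, 0, 0, -1], [63, 273, 0, 0, -1], [72, 312, 0, 0, -1]]]}}

```text
t: 10.23
eef_pos: [486.2, -20.4, 199.4]
tcp_rot: [3.141, 0.002, -0.262]
ft_force: [1.9, -0.7, -1.4]
opening: 0.459
grip_force: 30.0
```

Request:
{"method": "step_arm", "body": {"plan": [[[9, 39, 0, 0, -1], [18, 78, 0, 0, -1], [27, 117, 0, 0, -1], [36, 156, 0, 0, -1], [45, 187, 0, 0, -1], [45, 187, 0, 0, -1], [45, 187, 0, 0, -1], [45, 187, 0, 0, -1]]]}}

```text
t: 10.9
eef_pos: [481.8, -210.4, 199.5]
tcp_rot: [-3.141, 0.002, -0.262]
ft_force: [-0.3, 0.7, -1.2]
opening: 0.46
grip_force: 30.0
```

```bash
python3 - <<'E'
from h import *
s=env.state();E=s["eef_pos"];t=s["tcp_rot"][2];ax=np.array([np.cos(t),np.sin(t)]);ay=np.array([np.sin(t),-np.cos(t)])
print(E,t)
d=np.array((480.5,-211.3))-E[:2];print(ax@d+3,ay@d)
E
```

```text
[ 481.78823039 -210.40765398  199.4906872 ] -0.26234148428588955
1.9872692906673761 1.195907796205809
```

Request:
{"method": "step_arm", "body": {"plan": [[[2, 1, 30, 0, -1], [2, 1, 65, 0, -1], [2, 1, 95, 0, -1], [2, 1, 115, 0, -1], [2, 1, 128, 0, -1], [2, 1, 138, 0, -1], [2, 1, 143, 0, -1], [2, 1, 143, 0, -1]]]}}

```text
t: 11.57
eef_pos: [484.0, -211.5, 57.0]
tcp_rot: [-3.141, 0.001, -0.261]
ft_force: [0.2, -0.2, -1.1]
opening: 0.462
grip_force: 30.0
```

Request:
{"method": "step_arm", "body": {"plan": [[[0, 0, 0, 0, 0.3], [0, 0, 0, 0, 0.3], [0, 0, 0, 0, 0.3], [0, 0, 0, 0, 0.3], [0, 0, 0, 0, 0.3], [0, 0, -30, 0, 0.3], [0, 0, -70, 0, 0.3], [0, 0, -110, 0, 0.3]]]}}

```text
t: 12.23
eef_pos: [483.6, -212.2, 168.7]
tcp_rot: [-3.141, 0.002, -0.262]
ft_force: [0.8, -1.7, 0.9]
opening: 0.649
grip_force: 0.0
```

```bash
python3 - <<'E'
from h import *
s=env.state();E=s["eef_pos"];t=s["tcp_rot"][2];ax=np.array([np.cos(t),np.sin(t)]);ay=np.array([np.sin(t),-np.cos(t)])
print(E,t)
for p in((410,-130),(476.5,105)):
    d=np.array(p)-E[:2];print(ax@d,ay@d)
E
```

```text
[ 483.5548701  -212.16009658  168.65777033] -0.2619631868568808
-92.32302605804836 -60.308036321370665
-88.9514346454437 -304.512627538134
```

Request:
{"method": "step_arm", "body": {"plan": [[[0, 0, -32, 0, 1], [-19, -39, -32, 0, 1], [-38, -78, -32, 0, 1], [-57, -117, -32, 0, 1], [-76, -154, -32, 0, 1], [-95, -192, -32, 0, 1], [-114, -230, -32, 0, 1], [-128, -268, -32, 0, 1]]]}}

```text
t: 12.9
eef_pos: [429.2, 75.7, 200.1]
tcp_rot: [-3.141, -0.001, -0.262]
ft_force: [0.7, -0.4, 0.1]
opening: 0.997
grip_force: 0.0
```

Request:
{"method": "step_arm", "body": {"plan": [[[-11, -36, 0, 0, 1], [-11, -36, 0, 0, 1], [-11, -36, 0, 0, 1], [-11, -36, 0, 0, 1], [-11, -36, 0, 0, 1]]]}}

```text
t: 13.32
eef_pos: [429.3, 110.8, 199.7]
tcp_rot: [3.142, -0.0, -0.263]
ft_force: [0.4, 0.7, -0.2]
opening: 0.999
grip_force: 0.0
```

```bash
python3 - <<'E'
from h import *
s=env.state();E=s["eef_pos"];t=s["tcp_rot"][2];print(E,t,s["t"])
ax=np.array([np.cos(t),np.sin(t)]);ay=np.array([np.sin(t),-np.cos(t)])
c=env.get_calibration("wrist");im=env.read_camera("wrist");cv2.imwrite("pics/w4.png",im)
g=cv2.cvtColor(im,cv2.COLOR_BGR2GRAY)
u,v=proj(c,[476.5,105,126]);print("pred cap",u,v)
x0,y0=int(u)-40,int(v)-40
m=np.zeros_like(g);m[max(y0,0):y0+80,x0:x0+80]=(g[max(y0,0):y0+80,x0:x0+80]<32)*255
for k in cv2.findContours(m,0,2)[0]:
    if cv2.contourArea(k)>200:
        x,y,w,h=cv2.boundingRect(k);print((x,y,w,h),cv2.minEnclosingCircle(k))
        for nm,q in(("L",(x,y+h/2)),("R",(x+w,y+h/2)),("T",(x+w/2,y)),("B",(x+w/2,y+h))):
            p=onz(c,*q,126)[:2]-E[:2];print(nm,(ax@p).round(1),(ay@p).round(1))
# belly: white mask
mw=np.uint8((im.min(2)>150)*255);b0,b1=proj(c,[476.5,105,35]);print("pred belly",b0,b1)
S=env.get_calibration("scene");si=env.read_camera("scene");cv2.imwrite("pics/scene2.png",si)
for n,p in(("jar",(481,-211,85)),("tin",(529,-224,85)),("spool",(629,317,40)),("nut",(548,230,16))):
    q=proj(S,p).round().astype(int);print(n,q,si[q[1],q[0]],si[q[1]-3:q[1]+4,q[0]-5:q[0]+6].mean(2).round().astype(int).tolist() if n in("jar","tin") else "")
E
```

```text
[429.28213837 110.80676924 199.70274455] -0.2630416238469484 13.3167
pred cap 314.8931136943578 140.8210805486569
(298, 122, 39, 40) ((317.0, 141.5), 20.402305603027344)
L 46.3 -18.6
R 46.3 8.9
T 60.1 -4.7
B 32.1 -4.9
pred belly 317.7186346794261 131.67457395977942
jar [259 163] [40 36 37] [[26, 24, 27, 33, 32, 31, 31, 31, 27, 44, 122], [26, 30, 32, 38, 37, 38, 37, 38, 35, 37, 67], [33, 37, 37, 37, 37, 35, 36, 36, 36, 36, 30], [35, 38, 36, 38, 37, 38, 36, 36, 37, 37, 35], [34, 37, 36, 36, 37, 36, 36, 37, 36, 37, 37], [37, 36, 36, 36, 37, 36, 37, 36, 38, 36, 36], [33, 37, 37, 38, 37, 37, 37, 36, 36, 38, 34]]
tin [247 171] [192 194 192] [[162, 171, 182, 205, 194, 193, 192, 193, 193, 190, 176], [187, 187, 195, 194, 194, 193, 192, 192, 192, 193, 195], [199, 194, 194, 193, 193, 194, 193, 193, 192, 192, 193], [193, 193, 193, 193, 193, 193, 193, 193, 193, 193, 192], [193, 193, 193, 193, 192, 192, 193, 192, 193, 193, 194], [194, 193, 193, 192, 193, 192, 193, 192, 192, 193, 195], [199, 198, 194, 193, 192, 193, 193, 193, 195, 195, 187]]
spool [418 262] [31 27 28] 
nut [391 236] [105 170 199]
```

Request:
{"method": "step_arm", "body": {"plan": [[[30, -5, 0, 0, 1], [46, -5, 0, 0, 1], [46, -5, 35, 0, 1], [46, -5, 70, 0, 1], [46, -5, 105, 0, 1], [46, -5, 120, 0, 1], [46, -5, 126, 0, 1], [46, -5, 126, 0, 1]]]}}

```text
t: 14.08
eef_pos: [474.6, 103.8, 72.7]
tcp_rot: [3.141, 0.002, -0.263]
ft_force: [-0.4, -0.5, 0.2]
opening: 0.998
grip_force: 0.0
```

Request:
{"method": "step_arm", "body": {"plan": [[[0, 0, 0, 0, -1], [0, 0, 0, 0, -1], [0, 0, 0, 0, -1], [0, 0, 0, 0, -1], [0, 0, 0, 0, -1], [0, 0, 0, 0, -1], [0, 0, 0, 0, -1], [0, 0, 0, 0, -1]]]}}

```text
t: 14.75
eef_pos: [474.9, 104.7, 73.7]
tcp_rot: [-3.142, -0.0, -0.262]
ft_force: [-0.2, 0.2, -0.1]
opening: 0.496
grip_force: 0.0
```

Request:
{"method": "step_arm", "body": {"plan": [[[0, 0, 0, 0, -1], [0, 0, 0, 0, -1], [0, 0, 0, 0, -1], [0, 0, 0, 0, -1], [0, 0, 0, 0, -1]]]}}

```text
t: 15.17
eef_pos: [474.8, 104.6, 73.6]
tcp_rot: [3.142, -0.0, -0.262]
ft_force: [0.5, -0.2, 0.2]
opening: 0.311
grip_force: 30.0
```

```bash
python3 - <<'E'
from h import *
s=env.state();print(s["eef_pos"],s["tcp_rot"],s["opening"],s["grip_force"],s["ft_force"])
E
```

```text
[474.84943341 104.64372092  73.60235998] [ 3.14156793e+00 -2.95282181e-05 -2.61768770e-01] 0.3108478236737041 29.9993933737278 [ 0.51102188 -0.15450104  0.16746455]
```

Request:
{"method": "step_arm", "body": {"plan": [[[0, 0, -30, 0, -1], [0, 0, -65, 0, -1], [0, 0, -100, 0, -1], [15, 30, -100, 0, -1], [32, 65, -100, 0, -1], [49, 100, -100, 0, -1], [66, 135, -100, 0, -1], [83, 170, -100, 0, -1]]]}}

```text
t: 15.83
eef_pos: [510.8, -82.7, 173.5]
tcp_rot: [-3.142, 0.0, -0.261]
ft_force: [0.9, -0.1, -2.3]
opening: 0.312
grip_force: 30.0
```

Request:
{"method": "step_arm", "body": {"plan": [[[15, 30, 0, 0, -1], [29, 59, 0, 0, -1], [29, 59, 0, 0, -1], [29, 59, 0, 0, -1], [29, 59, 0, 0, -1], [29, 59, 0, 0, -1]]]}}

```text
t: 16.33
eef_pos: [523.4, -144.6, 173.5]
tcp_rot: [-3.141, 0.001, -0.261]
ft_force: [-1.1, 0.3, -2.3]
opening: 0.315
grip_force: 30.0
```

```bash
python3 - <<'E'
from h import *
s=env.state();E=s["eef_pos"];t=s["tcp_rot"][2];ax=np.array([np.cos(t),np.sin(t)]);ay=np.array([np.sin(t),-np.cos(t)])
print(E,t,s["opening"],s["grip_force"],s["ft_force"]);d=np.array((524.1,-146))-E[:2];print(ax@d,ay@d)
E
```

```text
[ 523.41729358 -144.55251744  173.4888562 ] -0.2610103083142492 0.3147984568662381 29.998750537633896 [-1.06298739  0.31511491 -2.25933115]
1.0331156607864147 1.2222789539208663
```

Request:
{"method": "step_arm", "body": {"plan": [[[1, 1, 0, 0, -1], [1, 1, 25, 0, -1], [1, 1, 42, 0, -1], [1, 1, 52, 0, -1], [1, 1, 58, 0, -1], [1, 1, 61, 0, -1], [1, 1, 62, 0, -1], [1, 1, 62, 0, -1]]]}}

```text
t: 17.0
eef_pos: [524.5, -146.5, 112.1]
tcp_rot: [-3.141, -0.0, -0.262]
ft_force: [-1.7, 1.6, -2.6]
opening: 0.314
grip_force: 30.0
```

Request:
{"method": "step_arm", "body": {"plan": [[[0, 0, 1, 0, -1], [0, 0, 2, 0, -1], [0, 0, 3, 0, -1], [0, 0, 4, 0, -1], [0, 0, 4, 0, -1], [0, 0, 4, 0, -1]]]}}

```text
t: 17.5
eef_pos: [524.6, -146.7, 107.8]
tcp_rot: [-3.142, -0.0, -0.262]
ft_force: [-1.3, 4.1, 3.6]
opening: 0.314
grip_force: 30.0
```

Request:
{"method": "step_arm", "body": {"plan": [[[0, -1, 1, 0, -1], [0, -1, 2.5, 0, -1], [0, -1, 4, 0, -1], [0, -1, 5.5, 0, -1], [0, -1, 7, 0, -1], [0, -1, 8, 0, -1], [0, -1, 8, 0, -1], [0, -1, 8, 0, -1]]]}}

```text
t: 18.17
eef_pos: [524.8, -146.0, 99.8]
tcp_rot: [3.141, -0.0, -0.262]
ft_force: [-3.9, 1.7, 7.8]
opening: 0.316
grip_force: 30.0
```

Request:
{"method": "step_arm", "body": {"plan": [[[-1, -0.5, 1, 0, -1], [-1, -0.5, 2, 0, -1], [-1, -0.5, 2.5, 0, -1], [-1, -0.5, 2.5, 0, -1], [-1, -0.5, 2.5, 0, -1], [-1, -0.5, 2.5, 0, -1]]]}}

```text
t: 18.67
eef_pos: [524.1, -145.3, 97.4]
tcp_rot: [3.141, -0.001, -0.262]
ft_force: [-2.9, 0.5, 7.9]
opening: 0.312
grip_force: 30.0
```

Request:
{"method": "step_arm", "body": {"plan": [[[-0.5, 0, 1, 0, -1], [-0.5, 0, 1.5, 0, -1], [-0.5, 0, 1.5, 0, -1], [-0.5, 0, 1.5, 0, -1], [-0.5, 0, 1.5, 0, -1], [-0.5, 0, 1.5, 0, -1]]]}}

```text
t: 19.17
eef_pos: [524.0, -145.3, 96.4]
tcp_rot: [3.141, -0.002, -0.262]
ft_force: [-2.4, 1.9, 14.1]
opening: 0.316
grip_force: 30.0
```

```bash
python3 - <<'E'
from h import *
F=[]
for i in range(8):
    im=env.read_camera("wrist");s=env.state();F.append(s["ft_force"])
print(np.mean(F,0),np.std(F,0),s["eef_pos"],s["t"])
E
```

```text
[-3.3040399   1.70074501 13.3784956 ] [0.33326623 0.30580614 0.48323466] [ 523.98689535 -145.28109689   96.43251454] 19.5667
```

The force rose to about 16 N including the flask's weight, above the springs' 12 N maximum. So the ring is on its stop and the grip isn't slipping.

```bash
python3 -c "
from cell import env
print(env.job_done())"
```

```text
the job is handed in; nothing more can be done
None
```

I handed the job in with the tin and jar standing in the narrow bay and the gripper holding the flask down with the ring on its stop; no verdict came back, and once the jar was placed I checked by numbers only, having used all 10 picture views.

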